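# Fit a pressure gauge into the push-in outlet of the glaze-spraying air box

## Task

Take the pressure gauge out of the wooden block and push its stem into the free push-in outlet on the blue air box until it is fully home and the catch has snapped in. Then give the gauge a short steady tug straight up, about 8 N, to prove that it is locked, and let go of it. Never press or pull on the outlet with more than 25 N, and leave the other things on the bench where they are.

Things in the scene. Friction and masses are not known exactly. Their poses are not given: they have to be found in the camera images.
- gauge: Pressure gauge standing upright in one of the block's two holes, 0.11 to 0.18 kg: dark round case (42 mm across, 26 mm high, white dial on top), brass hexagon under it (24 mm, 12 mm high), then a brass push-in stem 16 mm across, 36 mm long. Origin: centre of the stem's lower end; z up along the stem. Hexagon from 36 to 48 mm, case from 48 to 74 mm. Round: its yaw does not matter.
- stem_end (a point): Centre of the lower end of the gauge's stem (the gauge's origin), 14 mm above the bench while it hangs in the block on its hexagon. The lowest 10 mm of the stem are a nose that tapers from 16 to 9 mm across; a catch groove runs round it from 10 to 16 mm above the end.
- case_mid (a point): Middle of the gauge's round case, 61 mm above the stem's end: the place to grip, across 42 mm. In the block the case's underside is 12 mm above the block's top.
- block: Wooden block fixed to the bench, 60 mm (its x) by 130 mm (its y) by 50 mm high, with two 18 mm holes, 42 mm deep, at y = -35 and +35 mm: the gauge is in one, the spare plug in the other. Origin at the centre of its underside.
- airbox: Blue steel air box fixed to the bench, 80 mm (its x) by 230 mm (its y) by 45 mm high, with a valve and feed pipe at its -y end. Three push-in outlets with orange collars stand on top at y = -65, 0, +65 mm; two hold grey blanking plugs (heads 22 mm across, top 58 mm above the box), one is free. Origin at the centre of its underside, z up.
- outlet: The free outlet; origin on its axis, on the air box's top. A round steel fitting 30 mm across, 39 mm high with its collar, held in a black rubber grommet that gives straight down or up by about 0.35 mm per N and springs back. Four sprung catches inside give way to the tapered stem end at a push of about 10 to 16 N and snap into its groove.
- mouth (a point): Centre of the free outlet's open mouth, at the top of its orange collar, 39 mm above the box's top at rest; it moves with the fitting as the grommet gives. The mouth is 18 mm wide, the bore below it 17.4 mm.
- seat (a point): Centre of the stop at the bottom of the free outlet's bore, 33 mm below the mouth; z points up out of the bore. It moves with the fitting. Fully home, the stem's end rests on it and 2.5 mm stay free between collar and hexagon. The catch snaps in some 2 to 4 mm before the stop, and a locked gauge can be drawn back about 2 mm before the catch holds it.
- fitting (a joint): How far the free outlet's fitting is pressed down in its rubber grommet (m): 0 at rest, positive when it is pushed down, negative when it is drawn up; about 0.35 mm per N of push or pull.
- collar (a joint): Orange release collar of the free outlet: 0 m when up, to 0.0036 m when pressed in. It dips by more than 1 mm while the stem forces the catches apart and pops back up when they snap into the groove. Pressing it in by hand would release the gauge.
- spare_plug: Grey blanking plug in the other hole of the block, head 22 mm across, top 66 mm above the bench; leave it there. Origin at the end of its stem.
- glaze_jar: Brown glaze jar with a white lid, 64 mm across, 85 mm high; leave it. Origin under its centre.
- brush: Flat brush lying on the bench; leave it. Origin under its middle.
- slip_tub: Brown round tub, 124 mm across, 75 mm high, with two wooden tool handles leaning out, up to 135 mm high; leave it. Origin under its centre.

How it is judged (in metres and radians):
On the way, in this order (a step that is already met when the one before it is completed fails the run):
1. the gauge's stem is pushed home: its end within 0.9 mm of the stop in the outlet (z of stem_end in the frame of seat below 0.0009 m and horizontal distance between stem_end and seat below 0.004 m), for 0.2 s.
2. the gauge is tugged up against the catch, drawing the fitting up by more than 1.4 mm in its grommet (about 4 N), and stays locked (z of stem_end in the frame of seat between 0.0013 and 0.004 m and value of joint fitting below -0.0014 m), for 0.15 s.
At the end, for the whole second after the job is handed in: After being pushed home and tugged, the gauge stands released and still in the free outlet: stem end less than 4 mm above the stop and within 4 mm of its axis, upright to 0.1 rad, orange collar popped up (under 1 mm) (z of stem_end in the frame of seat below 0.004 m and horizontal distance between stem_end and seat below 0.004 m and angle between the z axis of gauge and the z axis of airbox, either way round below 0.1 rad and value of joint collar below 0.001 m and linear speed of gauge below 0.01 m/s); the robot touches nothing.
It fails at once if the outlet is pressed down or pulled up by more than 8.6 mm in its grommet (25 N) (value of joint fitting above 0.0086 m or value of joint fitting below -0.0086 m).
It fails at once if the spare plug is moved by more than 20 mm (distance of spare_plug from where it was at the start of the episode above 0.02 m).
It fails at once if the glaze jar is moved by more than 20 mm (distance of glaze_jar from where it was at the start of the episode above 0.02 m).
It fails at once if the brush is moved by more than 20 mm (distance of brush from where it was at the start of the episode above 0.02 m).
It fails at once if the tub is moved by more than 20 mm (distance of slip_tub from where it was at the start of the episode above 0.02 m).
It also fails if it takes over 67 s, if anything falls off the work surface, if the arm or the gripper's body presses on something with over 40 N, if the wrist force passes 120 N, or if a joint passes its speed limit or range.

## Robot

A 6-joint arm with a two-finger parallel gripper is mounted at the origin on the work surface. World frame = base frame: x ahead of the robot, y to its left, z up, the work surface at z = 0. Lengths are in m, angles in degrees, forces in N, time in s.
With the tool pointing down it reaches from about 0.15 to 0.775 m from the base axis. Payload 6.1 kg.
Tool frame: the origin (TCP) lies on the front face of the gripper's body, between the roots of the fingers; the fingertips stand 73 mm ahead of it and the grasp point (between the pads) lies 54 mm ahead of it; z points along the fingers, y is the line along which they close (so a half turn about z gives the same grasp; the last joint's range is limited). The gripper opens to 85 mm and grips with 20 to 120 N. Pads are 22 mm wide; open, the fingers measure 114 mm over their backs; the gripper's body (76 mm by 85 mm) begins 54 mm behind the grasp point. The pads swing forward as they close: fully open they stand 13 mm farther back than shut.
Start: joints at [72.536, 7.208, -2.269, 80.523, 0, 90], TCP at [0.158, 0.501, 0.304] pointing down, gripper open.
Joint ranges: [-155.77, 155.77], [-54.66, 111.73], [-72.52, 77.12], [-102.08, 115.82], [-83.92, 84.16], [-180, 180]. Speed limits (degrees/s): [136.94, 136.94, 172.46, 180, 180, 180].

## Interface

Orientations are given as a 3x3 rotation matrix whose columns are the frame's x, y, z axes.
In Python, from workcell import arm, claw, kin, vision, job gives the robot as it stands. The module is installed in compiled form; this text tells all that it offers. Calls block until the motion is done:
- arm.movep(position, orientation): joint-space move of the TCP to a pose.
- arm.servo_line(position, vel=0.15, rot=None): straight line of the TCP; rot=None keeps the orientation; vel is the mean speed in m/s.
- arm.set_joints(angles): joint-space move.
- claw.grip(opening): finger opening in m; the grip force is fixed at half the most; returns when the fingers have stopped.
- arm.pause(seconds).
- kin.ik(position, orientation): joint angles nearest the present ones, or None.
- vision.get_image(name): name is "side" or "top"; returns the picture (420x560x3 uint8, red, green, blue); there is no depth.
- vision.camera_model(name): a dict with "mtx" (3x3 intrinsics, pixels), "k1" (the pictures are not rectified: a ray, as slopes to the right and down, at radius r is drawn at 1 + k1 r^2 times it, then the intrinsics apply), "eye" and "rotation" of the camera in the world. Camera axes: x right, y up, looking along -z (the intrinsics and any distortion apply to the point x, -y, -z); pixel columns grow to the right and rows downward; lengths in m; the calibration is good to about 2 mm. A picture is of the moment at which its call begins. camera_model takes no time and is no camera call.
A pose or a line that the arm cannot do raises arm.PlanningError and nothing moves.
- job.job_done(): hands the job in; it is judged then, once.
Readings, each from a call of its own:
- arm.get_time_s(): time.
- arm.get_joints(): joint angles.
- arm.get_qvel(): joint speeds.
- arm.get_joint_torque(): joint torques, N m.
- arm.get_position(): TCP position.
- arm.get_orientation(): TCP orientation.
- arm.get_contact_force(): force on the tool from outside, world axes, zero at the start.
- arm.get_torque(): the same for the moment, N m.
- arm.get_finger_gap(): finger opening in m.
- arm.get_gripper_force(): force on a finger pad.
Only numpy, scipy, OpenCV 4.12 (cv2) and the standard library are available. Lean on these libraries where they do the work, as an engineer would, in place of code of your own. Each camera call takes 0.05 s, during which the arm holds its last target. There are 200 camera calls.

## Working session

There is one attempt and no reset: what is moved stays moved. The work goes in short steps, each a Python script; the robot and the scene stay as the last script left them, time stands still between calls to the robot, and variables do not carry over. Pictures are saved under pics/ and viewed, at most 10 in all, crops included, and the job is handed in when it is done.

```bash
mkdir -p pics
python3 - <<'E'
from workcell import arm, claw, kin, vision, job
import cv2
for n in("side","top"):
    im=vision.get_image(n); cv2.imwrite(f"pics/{n}0.png",im[:,:,::-1])
    print(n,vision.camera_model(n))
print(arm.get_time_s(),arm.get_position(),arm.get_orientation(),arm.get_finger_gap(),arm.get_contact_force())
E
```

```text
side {'mtx': array([[411.92814858,   0.        , 282.35621357],
       [  0.        , 411.92814858, 210.15665251],
       [  0.        ,   0.        ,   1.        ]]), 'k1': -0.017092083649093537, 'eye': array([ 0.21383374, -0.30384221,  0.77923871]), 'rotation': array([[ 0.71779534,  0.51392122, -0.46973911],
       [-0.69613042,  0.54244573, -0.47027127],
       [ 0.01312559,  0.66455821,  0.74712121]])}
top {'mtx': array([[402.06362545,   0.        , 283.54676335],
       [  0.        , 402.06362545, 207.85438835],
       [  0.        ,   0.        ,   1.        ]]), 'k1': 0.01842084582703093, 'eye': array([0.56231473, 0.12874148, 1.07305277]), 'rotation': array([[-0.00724841,  0.99814779, -0.06040235],
       [-0.99988992, -0.00645253,  0.0133609 ],
       [ 0.01294641,  0.06049254,  0.99808469]])}
0.1 [0.15747129 0.50056289 0.30321427] [[-9.53902612e-01  3.00115971e-01 -4.59697587e-04]
 [ 3.00116320e-01  9.53901703e-01 -1.31778146e-03]
 [ 4.30190492e-05 -1.39499792e-03 -9.99999026e-01]] 0.08532737734607608 [ 1.05651248 -0.50148016  0.01044299]
```

View pics/side0.png

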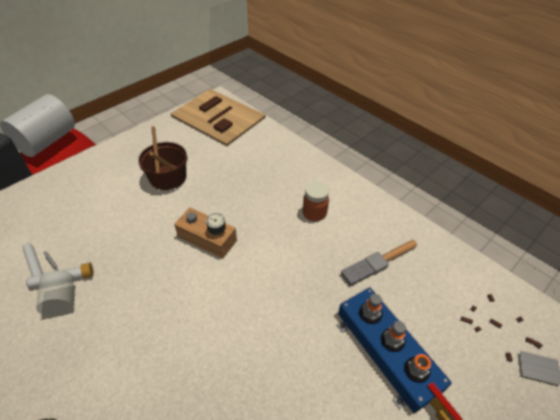

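View pics/top0.png

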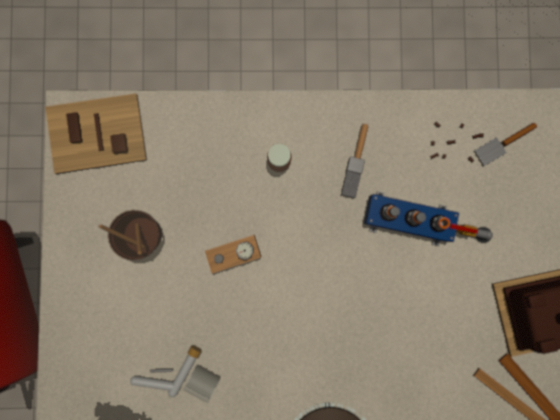

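```bash
cat > h.py <<'E'
from workcell import arm, claw, kin, vision, job
import numpy as np, cv2
CM={n:vision.camera_model(n) for n in("side","top")}
def proj(n,P):
    c=CM[n]; p=c["rotation"].T@(np.array(P,float)-c["eye"]); s=np.array([p[0],-p[1]])/-p[2]
    s=s*(1+c["k1"]*(s@s)); return (c["mtx"]@[*s,1])[:2]
def back(n,uv,z):
    c=CM[n]; u=np.linalg.solve(c["mtx"],[*uv,1])[:2]; s=u.copy()
    for _ in range(20): s=u/(1+c["k1"]*(s@s))
    d=c["rotation"]@[s[0],-s[1],-1]; return c["eye"]+d*(z-c["eye"][2])/d[2]
E
python3 - <<'E'
from h import *
s=cv2.imread("pics/side0.png");t=cv2.imread("pics/top0.png")
def crop(im,x,y,w,h,k=6): return cv2.resize(im[y:y+h,x:x+w],(w*k,h*k),interpolation=cv2.INTER_CUBIC)
# top: block 200..266 x 230..280 ; box 362..462 x 190..245
a=crop(t,200,230,66,48);b=crop(t,400,195,66,48)
c=crop(s,175,195,66,50);d=crop(s,385,335,66,50)
cv2.imwrite("pics/crop0.png",np.vstack([np.hstack([a,b]),np.hstack([c,d])]))
print("tcp",proj("side",arm.get_position()),proj("top",arm.get_position()))
for n,uv in(("top",(245,251)),("side",(216,221))): print("dial",n,back(n,uv,.088))
for n,uv in(("top",(442,223)),("side",(421,363))): print("mouth",n,back(n,uv,.084))
E
```

```text
tcp [-66.3485057  157.83200501] [ 75.00717669 457.26901918]
dial top [0.51728988 0.21018148 0.088     ]
dial side [0.52082759 0.20838509 0.088     ]
mouth top [ 0.58225106 -0.27476939  0.084     ]
mouth side [ 0.57949189 -0.2808096   0.084     ]
```

View pics/crop0.png

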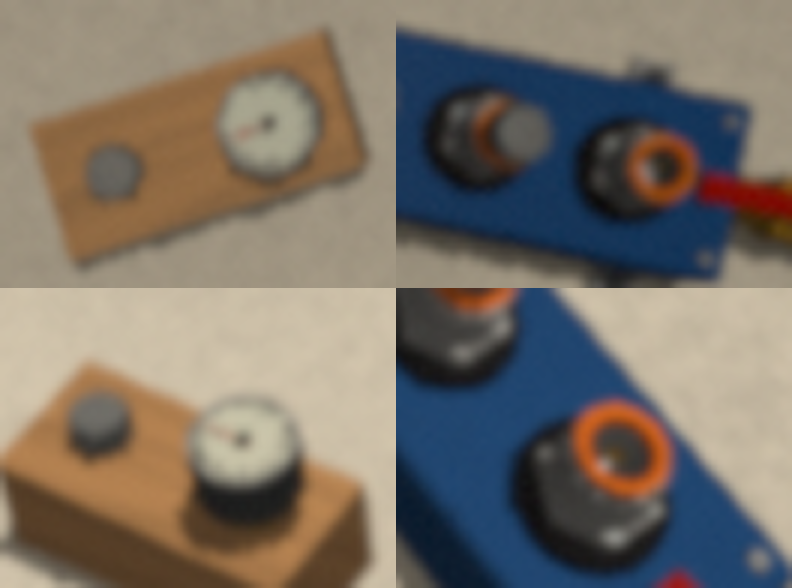

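```bash
cat >> h.py <<'E'
from scipy.optimize import least_squares
def tri(ut,us): 
    r=least_squares(lambda P:np.r_[proj("top",P)-ut,proj("side",P)-us],[.5,0,.1]); return r.x, np.abs(r.fun).max()
def R(a): # closing axis (tool y) at world angle a (rad), pointing down
    c,s=np.cos(a),np.sin(a); y=np.array([c,s,0]); z=np.array([0,0,-1.]); return np.c_[np.cross(y,z),y,z]
E
python3 - <<'E'
from h import *
for n,t,s,z in(("dial",(244.1,250.1),(214.7,219.9),.088),("mouth",(444.1,222.9),(422.4,361.25),.084)):
    print(n,tri(t,s),back("top",t,z),back("side",s,z))
c=back("top",(420.6,217.1),.103); m=back("top",(444.1,222.9),.084); print("midplug",c, np.linalg.norm(c-m),"row ang",np.degrees(np.arctan2(*(c-m)[[1,0]])))
g=back("top",(244.1,250.1),.088);p=back("top",(218.5,258.2),.066);print("plug",p,np.linalg.norm((g-p)[:2]),np.degrees(np.arctan2(*(g-p)[[1,0]])))
print(arm.get_joints())
for P,z in((g,.126),(g,.25),(m,.26),(m,.16)):
  for a in np.radians([20,0,-15,10,75,-165,-90]):
    q=kin.ik([P[0],P[1],z],R(a)); print(z,round(np.degrees(a)),None if q is None else np.round(q,0))
E
```

```text
dial (array([0.51986278, 0.21201924, 0.08937746]), np.float64(0.145217102965006)) [0.51948851 0.21236742 0.088     ] [0.52071433 0.21284278 0.088     ]
mouth (array([ 0.58313073, -0.28049747,  0.08453507]), np.float64(0.3032564494350254)) [ 0.5824642  -0.27995013  0.084     ] [ 0.58382817 -0.28078127  0.084     ]
midplug [ 0.59646706 -0.21569755  0.103     ] 0.06845051579543329 row ang 77.70550961359147
plug [0.49904248 0.27772533 0.066     ] 0.06848135362904155 -72.62865889952103
[ 7.25359807e+01  7.23759270e+00 -2.31986844e+00  8.05224664e+01
  2.46560326e-03  9.00005670e+01]
0.126 20 [ 22.  14. -16.  59.   0.  92.]
0.126 0 [ 22.  14. -16.  59.   0. 112.]
0.126 -15 [ 22.  14. -16.  59.   0. 127.]
0.126 10 [ 22.  14. -16.  59.   0. 102.]
0.126 75 [ 22.  14. -16.  59.   0.  37.]
0.126 -165 [ 22.  14. -16.  59.   0. -83.]
0.126 -90 [  22.   14.  -16.   59.    0. -158.]
0.25 20 [22. 11. -4. 75.  0. 92.]
0.25 0 [ 22.  11.  -4.  75.   0. 112.]
0.25 -15 [ 22.  11.  -4.  75.   0. 127.]
0.25 10 [ 22.  11.  -4.  75.   0. 102.]
0.25 75 [22. 11. -4. 75.  0. 37.]
0.25 -165 [ 22.  11.  -4.  75.   0. -83.]
0.25 -90 [  22.   11.   -4.   75.    0. -158.]
0.26 20 [-26.  21.  10.  79.   0.  44.]
0.26 0 [-26.  21.  10.  79.   0.  64.]
0.26 -15 [-26.  21.  10.  79.   0.  79.]
0.26 10 [-26.  21.  10.  79.   0.  54.]
0.26 75 [-26.  21.  10.  79.   0. -11.]
0.26 -165 [ -26.   21.   10.   79.    0. -131.]
0.26 -90 [-26.  21.  10.  79.   0. 154.]
0.16 20 [-26.  22.  -1.  67.   0.  44.]
0.16 0 [-26.  22.  -1.  67.   0.  64.]
0.16 -15 [-26.  22.  -1.  67.   0.  79.]
0.16 10 [-26.  22.  -1.  67.   0.  54.]
0.16 75 [-26.  22.  -1.  67.   0. -11.]
0.16 -165 [ -26.   22.   -1.   67.    0. -131.]
0.16 -90 [-26.  22.  -1.  67.   0. 154.]
```

Run:
```python
from h import *
G=np.array([.5199,.2122]); Rg=R(np.radians(17.4))
arm.movep([*G,.25],Rg)
cv2.imwrite("pics/hover.png",np.hstack([cv2.resize(vision.get_image("top")[190:310,180:300,::-1],(390,390),interpolation=cv2.INTER_CUBIC),cv2.resize(vision.get_image("side")[110:290,130:310,::-1],(390,390))]))
print(arm.get_time_s(),arm.get_position(),arm.get_contact_force())
arm.servo_line([*G,.126],vel=.08)
print(arm.get_time_s(),arm.get_position(),arm.get_contact_force())
claw.grip(.03); arm.pause(.2)
print(arm.get_time_s(),arm.get_position(),arm.get_contact_force(),arm.get_torque(),arm.get_finger_gap(),arm.get_gripper_force())
```

```text
1.9083 [0.51945987 0.21316757 0.25020755] [ 0.51511228  0.17199342 -0.16029238]
3.6083 [0.52019071 0.21231114 0.12653812] [-0.28988814  0.04447824  0.18815798]
4.2917 [0.52005132 0.21228798 0.12640816] [-0.53003142  1.05539231  5.09707082] [-0.07957159  0.13558161 -0.0198925 ] 0.040645133600218646 60.376564264297485
```

View pics/hover.png

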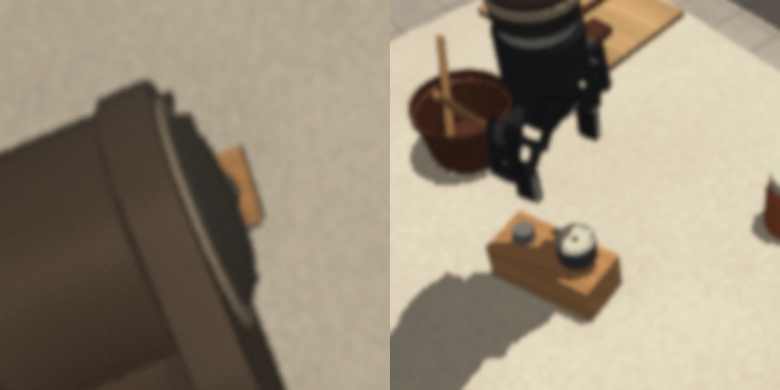

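Run:
```python
from h import *
p=arm.get_position(); M=np.array([.5831,-.2803]); Rm=R(np.radians(-12.3))
arm.servo_line([p[0],p[1],.26],vel=.1)
print(arm.get_time_s(),arm.get_contact_force(),arm.get_finger_gap())
arm.movep([*M,.26],Rm); arm.servo_line([*M,.215],vel=.06); arm.pause(.3)
s=vision.get_image("side");t=vision.get_image("top")
cv2.imwrite("pics/side2.png",s[:,:,::-1])
cv2.imwrite("pics/above.png",np.hstack([cv2.resize(i[a:a+80,b:b+80,::-1],(395,395),interpolation=cv2.INTER_CUBIC) for i,a,b in((s,300,380),(t,180,400))]))
P=arm.get_position();e=P[2]-(.1264-.014)
print(arm.get_time_s(),P,arm.get_contact_force(),arm.get_torque(),arm.get_finger_gap())
print("stem end side px",proj("side",[P[0],P[1],e]),"mouth px",proj("side",[*M,.084]), "stem top",proj("side",[P[0],P[1],e+.036]))
```

```text
5.7833 [ 0.51842123  0.81158723 -1.98656441] 0.040741989407770414
8.8917 [ 0.5831426  -0.28032497  0.21516886] [ 0.33929653 -0.4656734  -2.36696738] [ 0.04158968 -0.01864839  0.03366218] 0.04055975233553999
stem end side px [424.9412222  357.00013708] mouth px [421.92479874 361.34240148] stem top [431.02883017 348.16740629]
```

View pics/above.png

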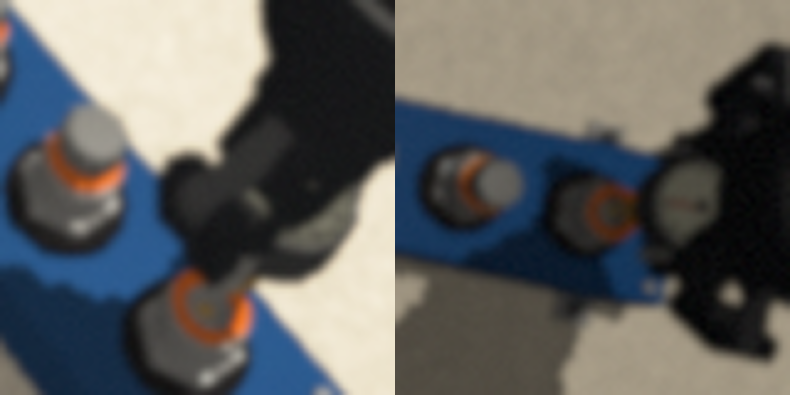

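Run:
```python
from h import *
P=arm.get_position();e=P[2]-(.1264-.014)
for h in(0,.036,.048,.074): print(h,proj("side",[P[0],P[1],e+h]),proj("top",[P[0],P[1],e+h]))
print(arm.get_orientation()[:,2])
s=cv2.imread("pics/side2.png"); k=11
c=cv2.resize(s[330:382,405:470],(65*k,52*k),interpolation=cv2.INTER_CUBIC)
c=np.clip(c.astype(float)*1.5,0,255).astype('u1')
for h in(0,.01,.036,.048,.074):
    q=(proj("side",[P[0],P[1],e+h])-[405,330]+.5)*k; cv2.drawMarker(c,tuple(int(v) for v in q),(0,255,0),0,8)
q=(proj("side",[*P[:2],.084])-[405,330]+.5)*k; cv2.drawMarker(c,tuple(int(v) for v in q),(255,255,0),1,8)
cv2.imwrite("pics/z.png",c)
```

```text
0 [424.9412222  357.00013708] [447.44988711 222.43955589]
0.036 [431.02883017 348.16740629] [453.96174945 222.06587393]
0.048 [433.16866845 345.06066219] [456.24565247 221.93486578]
0.074 [438.01105149 338.02640675] [461.40456588 221.63904412]
[ 2.29437597e-04 -1.05312033e-04 -9.99999968e-01]
```

View pics/z.png

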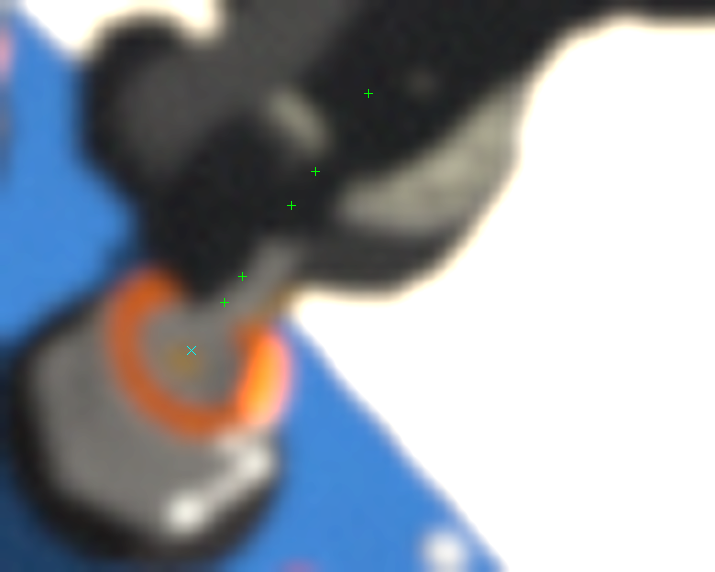

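Run:
```python
from h import *
P=arm.get_position();e=P[2]-(.1264-.014)
s=cv2.imread("pics/side2.png"); t=vision.get_image("top")[:,:,::-1]; cv2.imwrite("pics/top2.png",t)
k=9; th=np.linspace(0,2*np.pi,40)
out=[]
for n,im,x0,y0 in(("side",s,415,318),("top",t,436,198)):
    c=cv2.resize(im[y0:y0+44,x0:x0+44],(44*k,44*k),interpolation=cv2.INTER_CUBIC)
    c=np.clip(c.astype(float)*2,0,255).astype('u1')
    for h,r,col in((.074,.021,(0,255,0)),(.048,.021,(255,255,0)),(.01,.008,(255,0,255))):
        for a in th:
            q=(proj(n,[P[0]+r*np.cos(a),P[1]+r*np.sin(a),e+h])-[x0,y0]+.5)*k; cv2.circle(c,tuple(int(v) for v in q),1,col,-1)
    out.append(c)
cv2.imwrite("pics/ov.png",np.hstack(out))
```

```text
(no output)
```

View pics/ov.png

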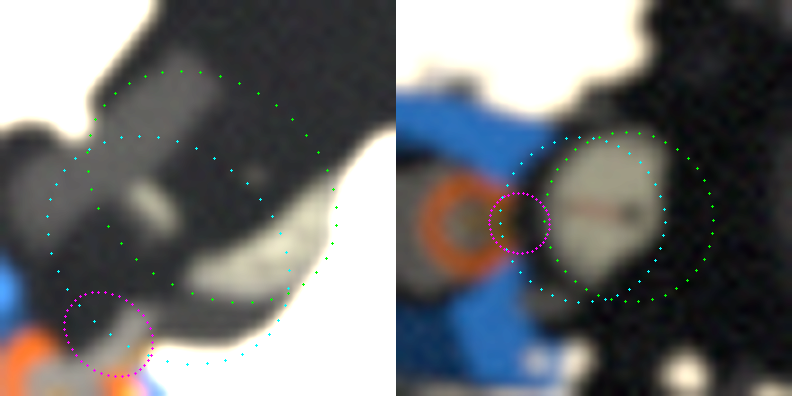

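```bash
cat > push.py <<'E'
from h import *
import sys
M=np.array([.5831,-.2803]); F0=np.mean([arm.get_contact_force() for _ in range(5)],0)
np.save("f0.npy",F0); print("F0",F0)
def f(): return np.mean([arm.get_contact_force() for _ in range(3)],0)-F0
arm.servo_line([*M,.2],vel=.05)
z=.2; pk=0; snap=False
while z>.150:
    z-=.001 if z>.172 else .0005
    arm.servo_line([*M,z],vel=.03 if z>.172 else .01)
    F=f(); P=arm.get_position(); rel=(P[2]-.1634+.00035*F[2])*1e3
    if z<.172 or F[2]>1.5 or np.hypot(*F[:2])>3: print(round(arm.get_time_s(),2),round(z*1e3,1),np.round(P*1e3,1),np.round(F,1),"rel",round(rel,1))
    if np.hypot(*F[:2])>10: print("lateral stop");break
    if z>.185 and F[2]>8: print("rim?");break
    pk=max(pk,F[2])
    if pk>7 and F[2]<pk-2.5 and not snap: snap=True; print("SNAP?")
    if snap and F[2]>16: print("home");break
    if F[2]>20.5: print("force stop");break
E
python3 push.py
```

```text
F0 [-0.03200144 -1.38749979 -1.07143365]
16.64 171.5 [ 583.  -280.3  171.6] [-0.2  1.5  0.4] rel 8.3
16.89 171.0 [ 583.1 -280.3  171.1] [-0.8  2.1  1.4] rel 8.2
17.14 170.5 [ 583.1 -280.3  170.6] [-1.5  1.1  1.4] rel 7.7
17.39 170.0 [ 583.1 -280.3  170.1] [-2.   2.2  1.9] rel 7.4
17.64 169.5 [ 583.1 -280.3  169.6] [-2.5  1.6  3.3] rel 7.4
17.89 169.0 [ 583.1 -280.3  169.1] [-2.5  2.6  4.6] rel 7.3
18.14 168.5 [ 583.1 -280.3  168.6] [-2.8  3.   5.3] rel 7.1
18.39 168.0 [ 583.1 -280.3  168.1] [-2.3  2.5  6.1] rel 6.8
18.64 167.5 [ 583.1 -280.3  167.7] [-2.4  2.9  7.4] rel 6.9
18.89 167.0 [ 583.1 -280.3  167.4] [-3.   2.   8.5] rel 7.0
19.14 166.5 [ 583.1 -280.4  167.1] [-4.   2.8  7.7] rel 6.4
19.39 166.0 [ 583.2 -280.3  166.5] [-3.8  2.7  8.3] rel 6.0
19.64 165.5 [ 583.1 -280.3  166.1] [-4.2  2.   8.8] rel 5.8
19.89 165.0 [ 583.2 -280.4  165.8] [-4.   2.5 10.1] rel 5.9
20.14 164.5 [ 583.1 -280.4  165.4] [-4.4  2.8  9.7] rel 5.4
20.39 164.0 [ 583.1 -280.4  165. ] [-4.5  3.2 11.2] rel 5.6
20.64 163.5 [ 583.2 -280.4  164.7] [-4.7  3.2 11.8] rel 5.4
20.89 163.0 [ 583.1 -280.3  163.7] [-3.
[... 347 characters left out ...]
 160.4] [1.8 0.5 7.1] rel -0.5
22.64 159.5 [ 583.3 -280.4  160. ] [ 1.9 -0.   8.2] rel -0.5
22.89 159.0 [ 583.4 -280.4  159.7] [1.2 1.1 8.6] rel -0.7
23.14 158.5 [ 583.3 -280.4  159.4] [0.9 1.6 9.3] rel -0.7
23.39 158.0 [ 583.3 -280.4  159.1] [ 0.8  2.2 11.3] rel -0.3
23.64 157.5 [ 583.3 -280.4  158.8] [ 0.6  2.  11.5] rel -0.6
23.89 157.0 [ 583.3 -280.4  158.5] [-0.2  1.4 12.2] rel -0.7
24.14 156.5 [ 583.3 -280.4  158.1] [-0.4  1.3 12.8] rel -0.8
24.39 156.0 [ 583.3 -280.4  157.8] [-0.9  1.1 14.2] rel -0.6
24.64 155.5 [ 583.3 -280.4  157.5] [-0.5  2.7 15.2] rel -0.6
24.89 155.0 [ 583.3 -280.5  157.1] [-1.7  2.1 15.4] rel -0.9
25.14 154.5 [ 583.3 -280.5  156.9] [-1.8  2.7 17.3] rel -0.4
home
```

Run:
```python
from h import *
M=np.array([.5831,-.2803]); F0=np.load("f0.npy")
def f(n=4): return np.mean([arm.get_contact_force() for _ in range(n)],0)-F0
arm.pause(.4); print("held",f(),arm.get_position())
arm.servo_line([*M,.161],vel=.02)
z=.161
while z<.180:
    z+=.0005; arm.servo_line([*M,z],vel=.01); F=f(); P=arm.get_position()
    print(round(z*1e3,1),round(P[2]*1e3,2),np.round(F,1),"rel",round((P[2]-.1634+.00035*F[2])*1e3,1))
    if F[2]<-7.3: break
    if P[2]>.1725 and F[2]>-3: print("pulled out?"); break
for _ in range(4): arm.pause(.15); print("tug",np.round(f(),1),arm.get_position()[2])
print(arm.get_time_s(),arm.get_finger_gap())
```

```text
held [-2.25200748  1.6477072  16.25760841] [ 0.58328034 -0.28044547  0.15690337]
161.5 161.29 [ 3.4 -0.4  4.8] rel -0.4
162.0 161.64 [2.2 0.6 2.9] rel -0.7
162.5 162.07 [1.  1.1 2.1] rel -0.6
163.0 162.54 [ 0.   0.2 -0.4] rel -1.0
163.5 163.08 [ 0.5  1.5 -1.1] rel -0.7
164.0 163.92 [-0.2  1.1 -0.2] rel 0.5
164.5 164.56 [ 0.8  1.5 -1.5] rel 0.7
165.0 165.08 [-0.   2.   0.6] rel 1.9
165.5 165.41 [ 0.2  1.7 -1.6] rel 1.5
166.0 165.81 [ 0.9  1.3 -2.1] rel 1.7
166.5 166.26 [ 1.6  1.1 -3.9] rel 1.5
167.0 166.75 [ 0.7  0.2 -4.9] rel 1.6
167.5 167.24 [ 0.8  0.6 -6.4] rel 1.6
168.0 167.73 [ 1.5  0.7 -7.9] rel 1.6
tug [ 1.9 -0.  -7.9] 0.16777945273506165
tug [ 1.1  0.9 -8.9] 0.167821863584152
tug [ 1.7  0.5 -9.3] 0.16789517623132916
tug [ 1.8  1.1 -8. ] 0.16791914118029458
30.1167 0.04043468315229378
```

Locked: 8 N held with about 2 mm of play, as expected. Next I'll ease off, let go and retreat.

Run:
```python
from h import *
M=np.array([.5831,-.2803]); F0=np.load("f0.npy")
arm.servo_line([*M,.1635],vel=.01); arm.pause(.2); print(arm.get_contact_force()-F0,arm.get_position())
claw.grip(.062); arm.pause(.3); print(arm.get_finger_gap(),arm.get_contact_force())
p=arm.get_position(); arm.servo_line([p[0],p[1],.26],vel=.05)
arm.servo_line([.45,-.1,.30],vel=.15); arm.pause(.5)
s=vision.get_image("side");t=vision.get_image("top")
cv2.imwrite("pics/end.png",np.hstack([cv2.resize(i[a:a+100,b:b+100,::-1],(395,395),interpolation=cv2.INTER_CUBIC) for i,a,b in((s,300,350),(t,170,370))]))
print(arm.get_time_s(),arm.get_contact_force())
```

```text
[-0.22996255  1.83371679 -0.03032864] [ 0.58323947 -0.28035086  0.16374408]
0.06210615624835948 [ 1.27568269 -0.18984848 -0.85729974]
35.9083 [-0.23945927  0.46771946 -0.42794394]
```

View pics/end.png

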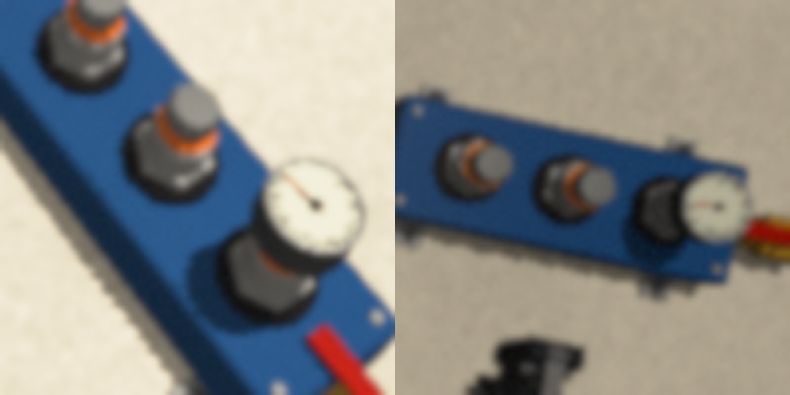

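The picture shows the gauge standing upright in the free outlet, with the dial at crop (315,205) in the side view and (717,207) in the top view. The gripper is clear of it.

```bash
python3 -c "
from workcell import job
print(job.job_done())"
```

```text
the job is handed in; nothing more can be done
None
```

The gauge is locked in the free outlet: it was pushed home at about 17 N with the catch snapping in, held a tug of about 8–9 N, and was released standing upright; the job was handed in at about 36 s with no verdict returned.

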